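Blank off the bench dust inlet with its cover plate

ROBOT

A 6-joint arm with a two-finger parallel gripper is mounted at the origin on the work surface; the furniture and walls round the work are solid. World frame = base frame: x ahead of the robot, y to its left, z up, the work surface at z = 0. Lengths are in m, angles in rad, forces in N, time in s.
With the tool pointing down it reaches from about 0.35 to 0.775 m from the base axis. Payload 5.5 kg.
Tool frame: the origin (TCP) lies on the centre line of the jaws, within the pads' length; the fingertips stand 11 mm ahead of it and the grasp point (between the pads) lies 8 mm behind it (env.nose_length is the distance from the TCP to the fingertips, in m); x points along the fingers, z is the direction in which the jaws open and shut, and the axes are right-handed (so a half turn about x gives the same grasp; the last joint's range is limited). The gripper opens to 85 mm and grips with 20 to 120 N. Pads are 22 mm wide; open, the fingers measure 114 mm over their backs; the gripper's body (76 mm by 85 mm) begins 54 mm behind the grasp point. The pads swing forward as they close: fully open they stand 13 mm farther back than shut.
Start: joints at [-1.301, 0.313, 0.046, 1.304, 0, 1.431], TCP at [0.229, -0.527, 0.242] pointing down, gripper open.
Joint ranges: [-2.76, 2.76], [-0.86, 1.69], [-1.03, 1.26], [-2.2, 2.34], [-1.47, 1.5], [-3.14, 3.14]. Speed limits (rad/s): [2.57, 2.57, 3.14, 3.14, 3.14, 3.14].

INTERFACE

Orientations are given as a unit quaternion [w, x, y, z].
In Python, from workcell import env gives the robot as it stands. The module is installed in compiled form; this text tells all that it offers.
- The arm moves only by the tool step_arm, never from a script. Its argument "moves" is a list that holds one entry, the list of rows, each a list of 7 numbers: the turn, a rotation vector about the tool's x, y, z in rad, then the shift along the tool's x, y, z in m, then the opening, from 0 (shut) to 1 (fully open). In form: [[[rx, ry, rz, tx, ty, tz, grip], ...]]. A call has 1 to 12 rows; each row is the pose to reach, as a shift and turn from the pose measured when the call began, along the tool's axes at that moment; what a row does not reach only later rows make up. A row lasts 1/10 s, in which the tool goes at most 50 mm and 8.59 degrees, less where a joint would pass 70% of its speed; a pose out of reach is approached as far as the arm can. A call with a gripper value outside its range is refused whole. The fingers move at their own pace and stop on an object; "force" is the grip in N (left out, the last holds). Time passes only in rows, so rows that repeat a pose let the fingers close. It gives the time, the measured TCP pose, the force and the opening at its end, in the units of the state.
- env.get_state(): the state, without advancing time (a new reading comes with each control period).
- env.read_camera(name): name is "scene" or "side" or "wrist"; returns (picture, depth): 480x640x3 uint8, red, green, blue; 480x640 float32, m along the optical axis (not along the pixel's ray), 0 where there is no reading.
- env.get_calibration(name): a dict with "mtx" (3x3 intrinsics, pixels), "camera_from_world" (4x4, takes a point from world to camera coordinates); the wrist camera has in their place "T_tool_cam" (4x4, takes a point from camera to tool coordinates, whose origin is the TCP and whose axes are the tool frame's). Camera axes: x right, y down, z forward; pixel columns grow to the right and rows downward; lengths in m; the calibration is good to about 2 mm. A picture is of the moment at which its call begins: read the wrist's pose just before it. get_calibration takes no time and is no camera call.
- env.hand_in(): hands the job in, once; it reports no verdict.
Trained networks look in the newest picture that a camera, given by its name, has taken for a name from the list of things; names that differ only in an ending like _2 or _b are one class to them, and where a whole thing is asked for, a point or a joint stands for the part that bears it (a point fixed in the world has none). Each returns a list of dicts, best first, with "confidence" (0 to 1); they miss things now and then, are a little off and sometimes report something else, mostly with a low value. They report only what shows in the picture. A call takes as long as a camera call.
- env.boxes_of(camera, thing): "uv" ([column, row] in pixels, amid what is visible of it).
- env.silhouettes(camera, thing): "mask" (480x640 bool, what is visible of it) and "uv" ([column, row] in pixels, amid what is visible of it).
The state is a dict: "clock": time; "joint_pos": joint angles; "qvel": joint speeds; "tau": joint torques, N m; "tcp_pos": TCP position; "orientation": TCP orientation; "wrist_force": force on the tool from outside, world axes, zero at the start; "ft_torque": the same for the moment, N m; "finger_gap": finger opening in m.
Only numpy, scipy, OpenCV 4.12 (cv2) and the standard library are available. Lean on these libraries where they do the work, as an engineer would, in place of code of your own. Each camera call takes 0.05 s, during which the arm holds its last target.

TASK

Close the open dust-extraction inlet on the bench: take the rectangular cover plate by its handle, lay it over the inlet square with the rim and with its edges in line, then press it down against the stiff corner stops until it sits level and flat on the rim. Leave the round cover where it is.

Things in the scene. Friction and masses are not known exactly. Their poses are not given: they have to be found in the camera images.
- cover_grip (a point): Loose rectangular grey painted cover plate, 120 x 100 x 5 mm, about 0.25 kg, lying flat, with a black bar handle over its middle: 60 mm long along x, 14 mm wide, top 35 mm above the plate's underside (30 mm above its upper face). Point: on the plate's centre, 17.5 mm above the underside. x along the 120 mm side and the handle, y along the 100 mm side, z up.
- round_grip (a point): Another loose cover, to be left alone: round grey painted disc, 90 mm across and 5 mm thick, with the same black bar handle along its x. The point is on its axis, 17.5 mm above its underside.
- inlet_rim (a point): Dust inlet: grey painted rectangular collar fixed to the bench, 120 x 100 mm outside, 50 mm high, with a dark 64 x 44 mm opening. Point: centre of the opening, level with the flat top rim. x along the 120 mm side, y along the 100 mm side, z up. Four black stops near the corners hold a plate laid on it above the rim; pressed on its middle with 8 to 16 N it goes down onto the rim.
- stop0 (a joint): Round black stop, 12 mm across, in the inlet's rim at x = -46, y = -36 mm. Its value is how far it is pushed down (m): at 0 it stands 7 mm above the rim, at 0.007 it is flush. It slides with a stiff rub of about 2 N and stays where it is pushed.
- stop1 (a joint): Round black stop, 12 mm across, in the inlet's rim at x = -46, y = 36 mm. Its value is how far it is pushed down (m): at 0 it stands 7 mm above the rim, at 0.007 it is flush. It slides with a stiff rub of about 2 N and stays where it is pushed.
- stop2 (a joint): Round black stop, 12 mm across, in the inlet's rim at x = 46, y = -36 mm. Its value is how far it is pushed down (m): at 0 it stands 7 mm above the rim, at 0.007 it is flush. It slides with a stiff rub of about 2 N and stays where it is pushed.
- stop3 (a joint): Round black stop, 12 mm across, in the inlet's rim at x = 46, y = 36 mm. Its value is how far it is pushed down (m): at 0 it stands 7 mm above the rim, at 0.007 it is flush. It slides with a stiff rub of about 2 N and stays where it is pushed.

How it is judged:
By the outcome, as a careful person would: the job done as asked, in the order asked, and still so for the second after the job is handed in, with the robot touching nothing.
It also fails if it takes over 43 s, if anything falls off the work surface, if the arm or the gripper's body presses on something with over 40 N, if the wrist force passes 120 N, or if a joint passes its speed limit or range.

## Working session

There is one attempt and no reset: what is moved stays moved. The work goes in short steps, Python scripts to look and compute and a tool call to move; the robot and the scene stay as the last step left them, time stands still between calls to the robot, and variables do not carry over. Pictures are saved under pics/ and viewed, and the job is handed in when it is done.

Besides the shell and the picture viewer there is one more tool, called after "Emit:" as name(argument=value, ...), one argument or row to a line, values as JSON. step_arm: Moves the arm, as the interface text tells. Its arguments: {"type":"object","properties":{"moves":{"type":"array","items":{"type":"array","items":{"type":"array","items":{"type":"number"}}}},"force":{"type":"number"}},"required":["moves"]}

```bash
mkdir -p pics
cat > h.py <<'E'
import numpy as np, cv2
from scipy.spatial.transform import Rotation as R
from workcell import env
def st():
    s=env.get_state(); return s
def Twt(s):
    q=s["orientation"]; T=np.eye(4); T[:3,:3]=R.from_quat([q[1],q[2],q[3],q[0]]).as_matrix(); T[:3,3]=s["tcp_pos"]; return T
def look(name,fn=None):
    s=env.get_state(); p,d=env.read_camera(name); c=env.get_calibration(name)
    K=np.array(c["mtx"])
    Twc = Twt(s)@np.array(c["T_tool_cam"]) if name=="wrist" else np.linalg.inv(np.array(c["camera_from_world"]))
    if fn: cv2.imwrite("pics/"+fn,p[:,:,::-1])
    return p,d,K,Twc
def cloud(d,K,Twc):
    v,u=np.mgrid[0:d.shape[0],0:d.shape[1]]
    P=np.stack([(u-K[0,2])/K[0,0]*d,(v-K[1,2])/K[1,1]*d,d],-1)
    W=P@Twc[:3,:3].T+Twc[:3,3]; W[d<=0]=np.nan
    return W
def proj(X,K,Twc):
    X=np.atleast_2d(X); c=(X-Twc[:3,3])@Twc[:3,:3]; return np.c_[K[0,0]*c[:,0]/c[:,2]+K[0,2],K[1,1]*c[:,1]/c[:,2]+K[1,2]]
E
python3 - <<'E'
from h import *
s=st(); print({k:np.round(v,3) for k,v in s.items()})
for n in ["scene","side","wrist"]:
    p,d,K,T=look(n,n+"0.png"); W=cloud(d,K,T); print(n,np.round(T,3).tolist())
    for t in ["cover_grip","round_grip","inlet_rim","stop0"]:
        for b in env.boxes_of(n,t)[:5]:
            u=np.round(b["uv"]).astype(int); print(t,b["confidence"],u,np.round(W[u[1],u[0]],3))
E
```

```text
{'clock': np.float64(0.0), 'joint_pos': array([-1.301,  0.314,  0.045,  1.304, -0.   ,  1.431]), 'qvel': array([ 0.001,  0.001, -0.001, -0.001,  0.   ,  0.001]), 'tau': array([ 0.0000e+00, -4.8063e+01,  2.9853e+01,  1.9000e-02, -0.0000e+00,
       -0.0000e+00]), 'tcp_pos': array([ 0.229, -0.527,  0.241]), 'orientation': array([ 0.591,  0.388,  0.592, -0.387]), 'wrist_force': array([ 0.252,  0.291, -0.741]), 'ft_torque': array([-0.035,  0.018,  0.025]), 'finger_gap': np.float64(0.086)}
scene [[-0.561, -0.346, 0.752, -0.567], [-0.827, 0.258, -0.499, 0.717], [-0.021, -0.902, -0.431, 0.688], [0.0, 0.0, 0.0, 1.0]]
cover_grip 0.72 [304 296] [0.404 0.126 0.006]
side [[0.999, -0.009, 0.042, 0.419], [-0.041, -0.465, 0.884, -0.896], [0.011, -0.885, -0.465, 0.577], [0.0, 0.0, 0.0, 1.0]]
cover_grip 0.75 [288 247] [0.401 0.141 0.004]
round_grip 0.8 [271 220] [0.351 0.301 0.005]
wrist [[0.398, -0.871, -0.287, 0.303], [-0.917, -0.379, -0.123, -0.496], [-0.001, 0.312, -0.95, 0.373], [0.0, 0.0, 0.0, 1.0]]
```

View pics/scene0.png

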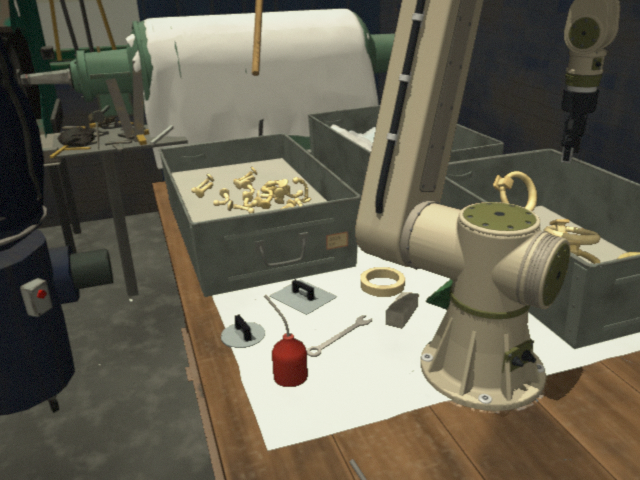

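View pics/side0.png

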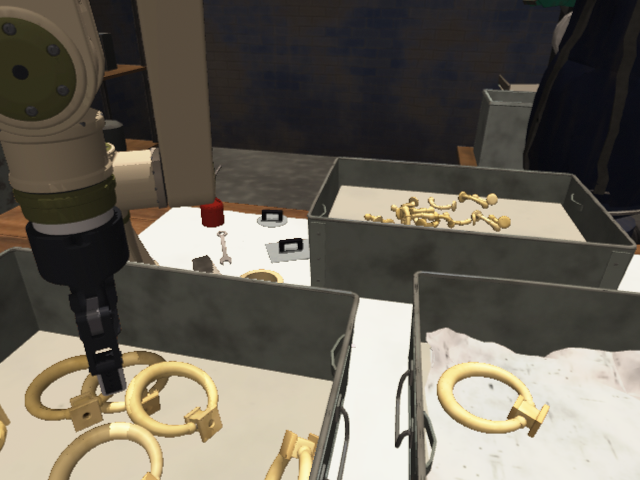

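View pics/wrist0.png

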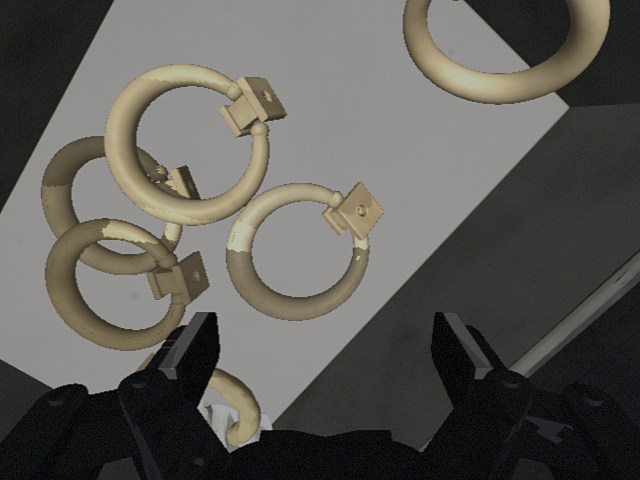

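The scene picture shows the rectangular plate at (305,295), the round one at (243,332), and three bins. The inlet isn't clearly visible. I'll build a height map to find what is hidden.

Run:
```python
from h import *
M=np.zeros((600,700,3),np.uint8)
# x from -0.2..1.2 up ; y from -0.8..0.6
ws=[]
for n in ["scene","side"]:
    p,d,K,T=look(n); W=cloud(d,K,T)
    ok=np.isfinite(W[...,0])&(W[...,2]<0.3)&(W[...,2]>-0.03)
    P=W[ok];C=p[ok]
    r=((1.0-P[:,0])*500).astype(int); c=((0.6-P[:,1])*500).astype(int)
    g=(r>=0)&(r<600)&(c>=0)&(c<700)
    # color by height
    z=np.clip(P[:,2]/0.15,0,1)
    hc=cv2.applyColorMap((z*255).astype(np.uint8)[:,None],cv2.COLORMAP_JET)[:,0]
    o=np.argsort(P[g][:,2]); M[r[g][o],c[g][o]]=hc[g][o]
    for uv in ([(403,308),(440,292),(383,281),(258,276),(205,265)]): print(n,uv,np.round(W[uv[1],uv[0]],3))
for k in range(7):
    cv2.putText(M,f"y{0.6-k*0.2:.1f}",(k*100,595),0,.35,(255,255,255)); cv2.putText(M,f"x{1-k*.2:.1f}",(0,k*100+10),0,.35,(255,255,255))
cv2.imwrite("pics/map.png",M)
```

```text
scene (403, 308) [0.197 0.016 0.039]
scene (440, 292) [ 0.227 -0.119  0.015]
scene (383, 281) [ 0.353 -0.06   0.006]
scene (258, 276) [0.511 0.183 0.028]
scene (205, 265) [0.537 0.298 0.082]
side (403, 308) [ 0.642 -0.122  0.002]
side (440, 292) [ 0.653 -0.285  0.154]
side (383, 281) [ 0.602 -0.093  0.05 ]
side (258, 276) [ 0.334 -0.009  0.013]
side (205, 265) [0.215 0.008 0.034]
```

View pics/map.png

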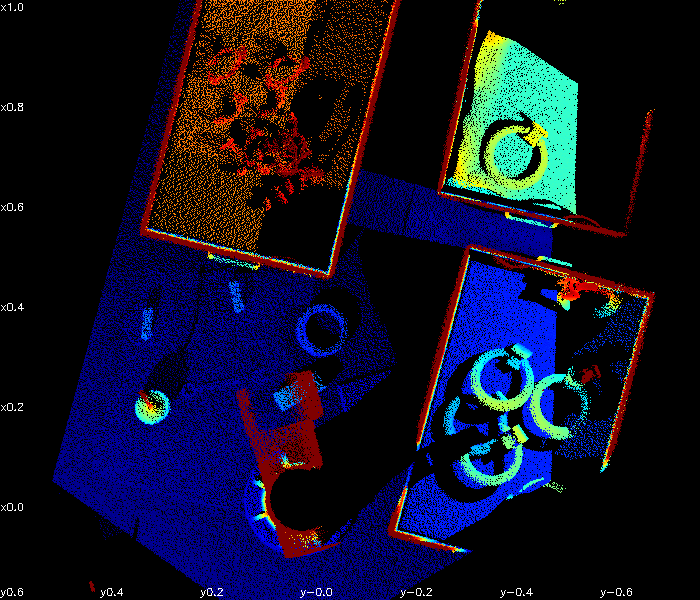

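Run:
```python
from h import *
s=st(); T=Twt(s); print(T.round(3))
print((T[:3,:3].T@(np.array([0.45,-0.17,0.36])-T[:3,3])).round(3))
for n in ["scene","side"]:
    p,d,K,Tw=look(n); print(n,proj([[0.45,-0.2,0.05]],K,Tw))
```

```text
[[ 0.     0.917  0.398  0.229]
 [-0.     0.398 -0.917 -0.527]
 [-1.     0.     0.     0.242]
 [ 0.     0.     0.     1.   ]]
[-0.118  0.345 -0.24 ]
scene [[401.74405529 234.50136694]]
side [[312.36214951 313.64864984]]
```

Emit:
step_arm(
  moves=[
    [[0, 0, 0, -0.04, 0.02, -0.015, 1], [0, 0, 0, -0.07, 0.05, -0.035, 1], [0, 0, 0, -0.09, 0.085, -0.06, 1], [0, 0, 0, -0.11, 0.12, -0.085, 1], [0, 0, 0, -0.118, 0.16, -0.11, 1], [0, 0, 0, -0.118, 0.2, -0.14, 1], [0, 0, 0, -0.118, 0.24, -0.165, 1], [0, 0, 0, -0.118, 0.28, -0.195, 1], [0, 0, 0, -0.118, 0.32, -0.22, 1], [0, 0, 0, -0.118, 0.345, -0.24, 1], [0, 0, 0, -0.118, 0.345, -0.24, 1], [0, 0, 0, -0.118, 0.345, -0.24, 1]],
  ],
)

```text
clock: 2.15
tcp_pos: [0.4501, -0.1692, 0.3604]
orientation: [0.592, 0.387, 0.592, -0.387]
wrist_force: [-0.6, -0.5, -0.2]
finger_gap: 0.0851
```

Run:
```python
from h import *
s=st(); print(s["clock"],s["tcp_pos"])
for n in ["scene","wrist"]:
    p,d,K,T=look(n,n+"1.png"); W=cloud(d,K,T)
    for t in ["cover_grip","round_grip","inlet_rim","stop0"]:
        for b in env.boxes_of(n,t)[:6]:
            u=np.round(b["uv"]).astype(int); print(n,t,b["confidence"],u,np.round(W[u[1],u[0]],3))
```

```text
2.15 [ 0.45012494 -0.16922021  0.3603613 ]
scene cover_grip 0.96 [303 295] [0.409 0.126 0.006]
scene round_grip 0.86 [243 335] [0.334 0.314 0.017]
wrist cover_grip 0.85 [ 87 136] [0.392 0.119 0.025]
wrist inlet_rim 0.57 [355 188] [ 0.461 -0.209  0.006]
wrist stop0 0.59 [366 242] [ 0.412 -0.243  0.056]
wrist stop0 0.58 [309 217] [ 0.413 -0.166  0.055]
wrist stop0 0.41 [343 149] [ 0.503 -0.171  0.056]
```

View pics/wrist1.png

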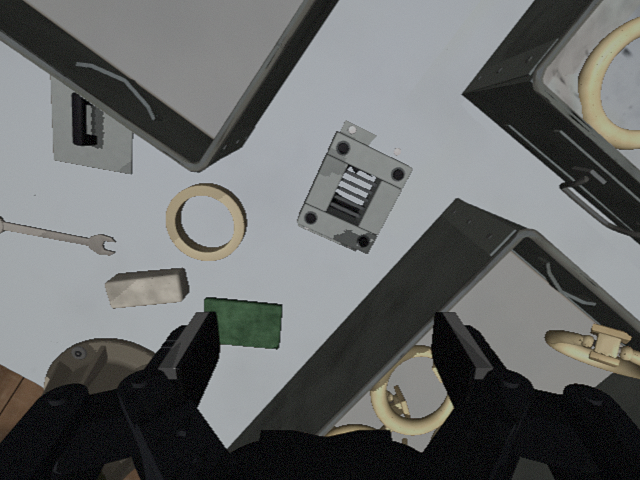

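View pics/scene1.png

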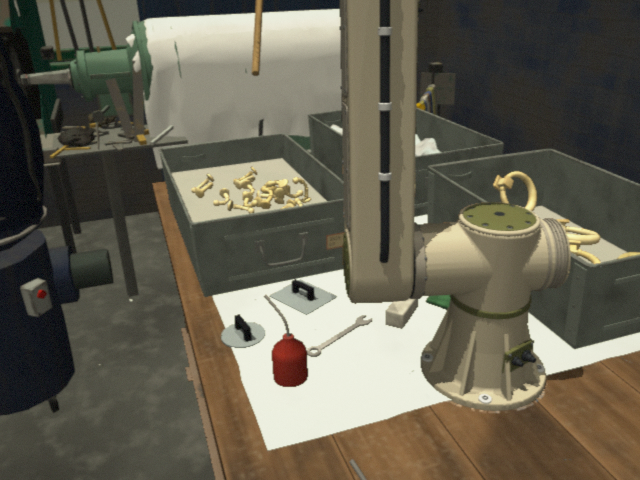

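```bash
cat >> h.py <<'E'
def rectfit(P):
    (c,sz,a)=cv2.minAreaRect((P[:,:2]*1000).astype(np.float32)); 
    return np.array(c)/1000,sz,a
E
python3 - <<'E'
from h import *
for n in ["wrist","scene"]:
    p,d,K,T=look(n); W=cloud(d,K,T)
    X,Y,Z=W[...,0],W[...,1],W[...,2]
    if n=="wrist":
        m=(np.hypot(X-.46,Y+.207)<.11)&(Z>.044)&(Z<.0535); P=W[m]; print("rim",len(P),P[:,2].mean(),rectfit(P))
        m2=(np.hypot(X-.46,Y+.207)<.11)&(Z>.0545)&(Z<.065); mm=m2.astype(np.uint8); k,l,stt,ce=cv2.connectedComponentsWithStats(mm)
        for i in range(1,k):
            if stt[i,4]>15: print("stop",stt[i,4],np.nanmean(W[l==i],0).round(4),ce[i].round(1))
        print("hi",np.nanmax(Z[np.hypot(X-.46,Y+.207)<.08]))
    r=np.hypot(X-.40,Y-.13)<.09
    for sil in env.silhouettes(n,"cover_grip")[:1]:
        mk=sil["mask"]; P=W[mk&np.isfinite(X)]; print(n,sil["confidence"],len(P))
        Q=P[(P[:,2]>.001)&(P[:,2]<.010)]; print("plate",len(Q),rectfit(Q),Q[:,2].mean())
        Q=P[(P[:,2]>.028)]; 
        if len(Q)>5: print("handle top",len(Q),rectfit(Q),Q.mean(0))
    m=r&(Z>.02)&(Z<.045); P=W[m]; print("h",len(P),P.mean(0)) if len(P)>0 else 0
E
```

```text
rim 5918 0.04923943283502207 (array([ 0.45683533, -0.20533563]), (100.21671295166016, 120.06999206542969), 88.53272247314453)
stop 70 [ 0.5037 -0.1704  0.0557] [343.5 148.5]
stop 77 [ 0.502  -0.2421  0.0562] [398.9 175. ]
stop 31 [ 0.4114 -0.1688  0.0553] [311.  219.5]
stop 62 [ 0.41   -0.2399  0.0557] [363.5 242.7]
hi 0.4429819346652738
wrist 0.55 5029
plate 4188 (array([0.39904828, 0.12550791]), (100.49888610839844, 101.7864990234375), 11.95330810546875) 0.004844641859653912
handle top 711 (array([0.41911026, 0.06876644]), (59.2882080078125, 135.75267028808594), 10.440872192382812) [0.40905141 0.1258859  0.03455505]
h 788 [0.40820378 0.12575592 0.03302432]
scene 0.8 1278
plate 1010 (array([0.40956778, 0.12840244]), (128.7628631591797, 108.38748168945312), 13.725521087646484) 0.007299463441274256
handle top 143 (array([0.4055867 , 0.12941757]), (61.3188362121582, 16.44815444946289), 14.341429710388184) [0.40299634 0.13064647 0.03508991]
h 197 [0.40730058 0.12965058 0.03309537]
```

Run:
```python
from h import *
s=st(); print(s["joint_pos"].round(3))
c=np.array([.408,.127]); a=np.radians(12); ex=np.array([np.cos(a),np.sin(a)]); ey=np.array([-ex[1],ex[0]])
for n in ["wrist","scene"]:
    p,d,K,T=look(n); W=cloud(d,K,T); P=W[np.isfinite(W[...,0])]
    L=np.c_[(P[:,:2]-c)@ex,(P[:,:2]-c)@ey,P[:,2]]
    for y0 in (-.05,-.02,.02,.05):
        b=L[(abs(L[:,1]-y0)<.015)&(L[:,0]>.03)&(L[:,0]<.16)&(L[:,2]<.3)&(L[:,2]>.012)]
        for z0,z1 in((.012,.05),(.05,.09),(.09,.13),(.13,.17),(.17,.3)):
            q=b[(b[:,2]>z0)&(b[:,2]<z1)]
            if len(q): print(n,y0,z0,len(q),"xmin",np.percentile(q[:,0],2).round(3),q[:,2].max().round(3))
    # inlet neighbours
    i=np.array([.457,-.205]); D=np.abs(P[:,:2]-i).max(1); b=P[(D<.16)&(P[:,2]>.06)&(P[:,2]<.28)]
    for z0,z1 in((.06,.13),(.13,.28)):
        q=b[(b[:,2]>z0)&(b[:,2]<z1)]
        if len(q): j=np.argsort(np.linalg.norm(q[:,:2]-i,axis=1))[len(q)//100]; print(n,"near inlet",len(q),q[j].round(3))
```

```text
[-0.528  0.122  0.089  1.538 -0.     2.204]
wrist -0.05 0.05 65 xmin 0.066 0.09
wrist -0.05 0.09 1920 xmin 0.066 0.13
wrist -0.05 0.13 696 xmin 0.062 0.17
wrist -0.05 0.17 720 xmin 0.056 0.19
wrist -0.02 0.05 86 xmin 0.081 0.09
wrist -0.02 0.09 1056 xmin 0.079 0.13
wrist -0.02 0.13 486 xmin 0.076 0.17
wrist -0.02 0.17 43 xmin 0.075 0.182
wrist 0.02 0.05 111 xmin 0.098 0.09
wrist 0.02 0.09 196 xmin 0.095 0.129
wrist near inlet 11149 [ 0.437 -0.318  0.13 ]
wrist near inlet 13285 [ 0.445 -0.313  0.186]
scene -0.05 0.012 183 xmin 0.061 0.05
scene -0.05 0.05 194 xmin 0.045 0.09
scene -0.05 0.09 239 xmin 0.047 0.13
scene -0.05 0.13 220 xmin 0.056 0.17
scene -0.05 0.17 122 xmin 0.053 0.192
scene -0.02 0.012 186 xmin 0.076 0.05
scene -0.02 0.05 208 xmin 0.056 0.09
scene -0.02 0.09 215 xmin 0.072 0.13
scene -0.02 0.13 217 xmin 0.07 0.17
scene -0.02 0.17 126 xmin 0.067 0.192
scene 0.02 0.012 198 xmin 0.095 0.049
scene 0.02 0.05 213 xmin 0.074 0.09
scene 0.02 0.09 193 xmin 0.091 0.13
scene 0.02 0.13 241 xmin 0.089 0.17
scene 0.02 0.17 135 xmin 0.084 0.193
scene 0.05 0.012 193 xmin 0.109 0.05
scene 0.05 0.05 228 xmin 0.104 0.09
scene 0.05 0.09 250 xmin 0.089 0.13
scene 0.05 0.13 245 xmin 0.103 0.17
scene 0.05 0.17 135 xmin 0.1 0.194
scene near inlet 688 [ 0.434 -0.315  0.083]
scene near inlet 1299 [ 0.436 -0.311  0.19 ]
```

The rectangular plate's near corner tucks just under the left bin's rim (rim about 0.19 m high). I'll turn the tool half round so the camera faces away from the bin, and pull the plate back before lifting it.

Emit:
step_arm(
  moves=[
    [[-0.147, 0, 0, 0.006, 0.005, -0.025, 1], [-0.294, 0, 0, 0.013, 0.01, -0.05, 1], [-0.441, 0, 0, 0.02, 0.015, -0.075, 1], [-0.588, 0, 0, 0.027, 0.02, -0.1, 1], [-0.735, 0, 0, 0.034, 0.026, -0.125, 1], [-0.882, 0, 0, 0.04, 0.031, -0.15, 1], [-1.029, 0, 0, 0.047, 0.036, -0.175, 1], [-1.176, 0, 0, 0.054, 0.042, -0.2, 1], [-1.323, 0, 0, 0.06, 0.047, -0.224, 1], [-1.47, 0, 0, 0.067, 0.052, -0.248, 1], [-1.617, 0, 0, 0.074, 0.057, -0.272, 1], [-1.764, 0, 0, 0.08, 0.062, -0.294, 1]],
  ],
)

```text
clock: 4.15
tcp_pos: [0.3892, 0.1256, 0.28]
orientation: [0.675, -0.212, 0.674, 0.212]
wrist_force: [0.9, 0.4, 1.0]
finger_gap: 0.0856
```

Emit:
step_arm(
  moves=[
    [[-0.147, 0, 0, 0, 0, 0, 1], [-0.294, 0, 0, 0, 0, 0, 1], [-0.441, 0, 0, 0, 0, 0, 1], [-0.588, 0, 0, 0, 0, 0, 1], [-0.735, 0, 0, 0, 0, 0, 1], [-0.882, 0, 0, 0, 0, 0, 1], [-1.029, 0, 0, 0, 0, 0, 1], [-1.17, 0, 0, 0, 0, 0, 1], [-1.17, 0, 0, 0, 0, 0, 1], [-1.17, 0, 0, 0, 0, 0, 1]],
  ],
)

```text
clock: 5.15
tcp_pos: [0.3891, 0.1257, 0.2801]
orientation: [-0.446, 0.549, -0.446, -0.549]
wrist_force: [-0.4, -0.9, 0.3]
finger_gap: 0.0853
```

```bash
cat > meas.py <<'E'
from h import *
s=st(); T0=Twt(s); print("clk",s["clock"],"tcp",s["tcp_pos"].round(4)); print(T0[:3,:3].round(4).tolist(), s["joint_pos"].round(3))
p,d,K,T=look("wrist","wrist2.png"); W=cloud(d,K,T); X,Y,Z=W[...,0],W[...,1],W[...,2]
r=np.hypot(X-.408,Y-.127)<.085
for z0,z1 in((.002,.010),(.030,.04)):
    m=(r&(Z>z0)&(Z<z1)).astype(np.uint8); m=cv2.morphologyEx(m,cv2.MORPH_OPEN,np.ones((3,3)))
    k,l,q,c=cv2.connectedComponentsWithStats(m); i=1+np.argmax(q[1:,4]); P=W[l==i]; print(z0,len(P),P.mean(0).round(4),rectfit(P))
E
python3 meas.py
```

```text
clk 5.15 tcp [0.3891 0.1257 0.2801]
[[0.0003, -0.979, -0.2041], [-0.0, -0.2041, 0.979], [-1.0, -0.0003, -0.0001]] [ 0.116 -0.02  -0.256  1.334 -0.    -0.09 ]
0.002 8552 [0.4036 0.128  0.0045] (array([0.40634952, 0.12809805]), (124.70480346679688, 116.32212829589844), 14.35063648223877)
0.03 722 [0.4064 0.1284 0.034 ] (array([0.40765784, 0.12835306]), (58.998714447021484, 13.613460540771484), 12.028499603271484)
```

View pics/wrist2.png

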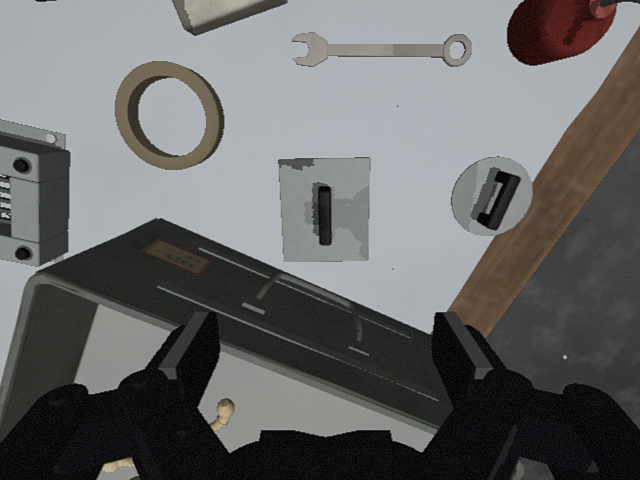

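The picture shows the plate at pixel (324,210) with its handle upright at (324,214). The bin wall is below it, and the round cover is at (495,197). The handle fit gives 59 x 13.6 mm, with its centre at (0.4077, 0.1284) and a yaw of 12.0°. These agree with the given sizes.

Emit:
step_arm(
  moves=[
    [[-0.004, 0, 0, 0.04, -0.0188, -0.0012, 0.5], [-0.004, 0, 0, 0.085, -0.0188, -0.0012, 0.5], [-0.004, 0, 0, 0.13, -0.0188, -0.0012, 0.5], [-0.004, 0, 0, 0.17, -0.0188, -0.0012, 0.5], [-0.004, 0, 0, 0.2, -0.0188, -0.0012, 0.5], [-0.004, 0, 0, 0.215, -0.0188, -0.0012, 0.5], [-0.004, 0, 0, 0.225, -0.0188, -0.0012, 0.5], [-0.004, 0, 0, 0.235, -0.0188, -0.0012, 0.5], [-0.004, 0, 0, 0.245, -0.0188, -0.0012, 0.5], [-0.004, 0, 0, 0.253, -0.0188, -0.0012, 0.5], [-0.004, 0, 0, 0.259, -0.0188, -0.0012, 0.5], [-0.004, 0, 0, 0.259, -0.0188, -0.0012, 0.5]],
  ],
)

```text
clock: 6.4
tcp_pos: [0.4075, 0.1283, 0.0205]
orientation: [0.445, -0.549, 0.445, 0.55]
wrist_force: [-0.7, -0.5, 0.0]
finger_gap: 0.0427
```

Run:
```python
from h import *
s=st(); print(s["clock"],s["tcp_pos"].round(4),s["wrist_force"].round(1),s["finger_gap"])
look("wrist","wrist3.png")
```

```text
6.4 [0.4075 0.1283 0.0205] [-0.7 -0.5  0. ] 0.04271878617438459
```

View pics/wrist3.png

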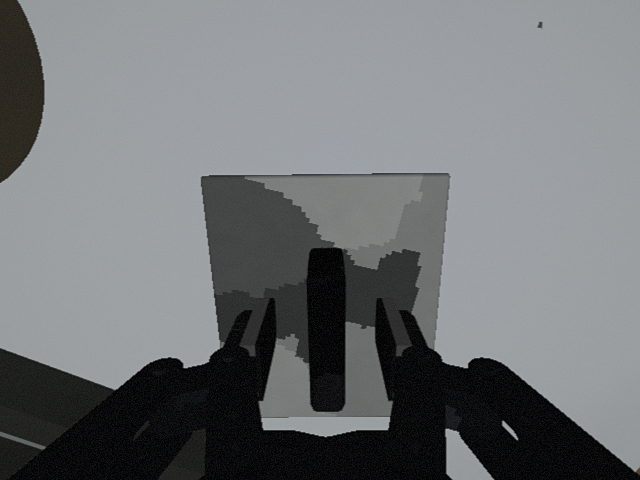

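The fingers straddle the handle evenly (handle around (327,330)), so I'll close now.

Emit:
step_arm(
  moves=[
    [[0, 0, 0, 0, 0, 0, 0], [0, 0, 0, 0, 0, 0, 0], [0, 0, 0, 0, 0, 0, 0], [0, 0, 0, 0, 0, 0, 0], [0, 0, 0, 0, 0, 0, 0], [0, 0, 0, 0, 0, 0, 0]],
  ],
  force=60,
)

```text
clock: 7.05
tcp_pos: [0.4082, 0.1284, 0.0215]
orientation: [-0.445, 0.55, -0.445, -0.549]
wrist_force: [-0.8, -1.0, 5.9]
finger_gap: 0.0128
```

Emit:
step_arm(
  moves=[
    [[0, 0, 0, -0.005, 0, 0, 0], [0, 0, 0, -0.01, 0.005, 0, 0], [0, 0, 0, -0.013, 0.015, 0, 0], [0, 0, 0, -0.018, 0.03, 0, 0], [0, 0, 0, -0.025, 0.045, 0, 0], [0, 0, 0, -0.04, 0.055, 0, 0], [0, 0, 0, -0.06, 0.06, 0, 0], [0, 0, 0, -0.09, 0.06, 0, 0], [0, 0, 0, -0.12, 0.06, 0, 0], [0, 0, 0, -0.15, 0.06, 0, 0], [0, 0, 0, -0.16, 0.06, 0, 0], [0, 0, 0, -0.16, 0.06, 0, 0]],
  ],
)

```text
clock: 8.25
tcp_pos: [0.3498, 0.1159, 0.1823]
orientation: [-0.446, 0.551, -0.444, -0.549]
wrist_force: [-0.1, 0.1, -3.1]
finger_gap: 0.0128
```

Run:
```python
from h import *
s=st(); print(s["clock"],s["tcp_pos"].round(4),s["wrist_force"].round(1),s["finger_gap"],Twt(s)[:3,:3].round(4).tolist())
p,d,K,T=look("wrist","wrist4.png"); look("scene","scene4.png")
W=cloud(d,K,T); Tt=np.linalg.inv(Twt(s)); L=W@Tt[:3,:3].T+Tt[:3,3]  # tool coords
np.save("held.npy",L)
# plate points: tool x  ahead
for v,u in ((190,230),(190,420),(250,250),(250,420),(300,230),(400,300),(262,327)): print(v,u,L[v,u].round(4))
```

```text
8.25 [0.3498 0.1159 0.1823] [-0.1  0.1 -3.1] 0.012800074235224336 [[0.0037, -0.9781, -0.2083], [0.0003, -0.2083, 0.9781], [-1.0, -0.0037, -0.0004]]
190 230 [ 0.0168  0.0528 -0.0391]
190 420 [0.0166 0.0528 0.0373]
250 250 [ 0.017   0.0272 -0.0327]
250 420 [0.0169 0.0272 0.0394]
300 230 [ 0.0165  0.0039 -0.0429]
400 300 [-0.034  -0.0059 -0.009 ]
262 327 [-0.0027  0.0294 -0.0002]
```

View pics/wrist4.png

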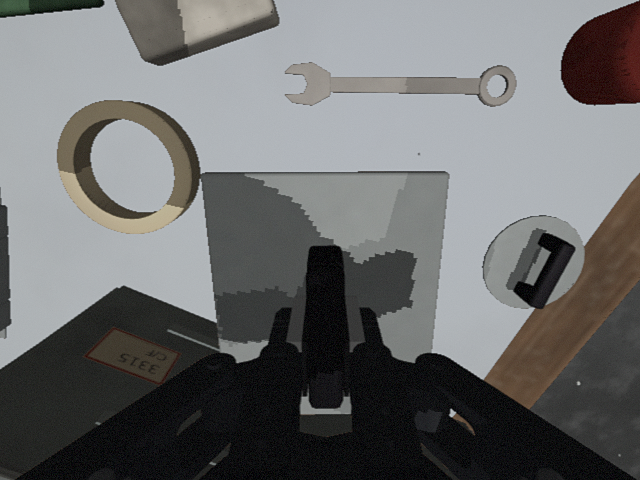

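View pics/scene4.png

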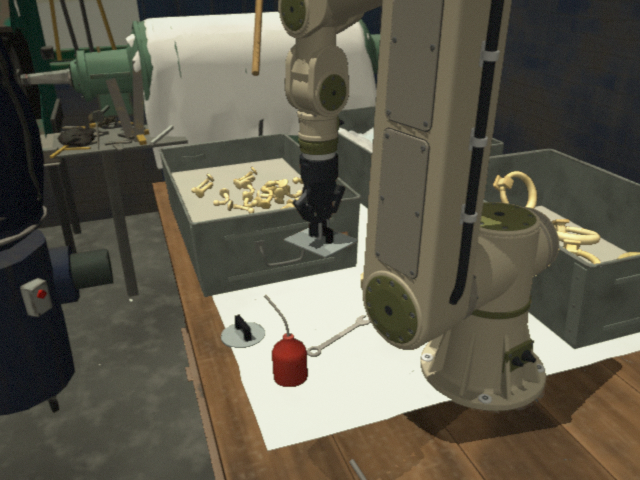

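Emit:
step_arm(
  moves=[
    [[0.02, 0, 0, -0.03, -0.005, -0.005, 0], [0.04, 0, 0, -0.06, -0.012, -0.02, 0], [0.07, 0, 0, -0.085, -0.022, -0.045, 0], [0.1, 0, 0, -0.098, -0.032, -0.075, 0], [0.13, 0, 0, -0.098, -0.044, -0.105, 0], [0.16, 0, 0, -0.098, -0.056, -0.135, 0], [0.19, 0, 0, -0.098, -0.068, -0.162, 0], [0.21, 0, 0, -0.098, -0.078, -0.185, 0], [0.225, 0, 0, -0.098, -0.085, -0.2, 0], [0.232, 0, 0, -0.098, -0.0885, -0.209, 0], [0.232, 0, 0, -0.098, -0.0885, -0.209, 0], [0.232, 0, 0, -0.098, -0.0885, -0.209, 0]],
  ],
)

```text
clock: 9.55
tcp_pos: [0.4779, -0.0695, 0.2777]
orientation: [0.505, -0.494, 0.506, 0.495]
wrist_force: [0.3, 0.5, -2.8]
finger_gap: 0.0127
```

```bash
cat > m5.py <<'E'
from h import *
s=st(); T0=Twt(s); print("clk",s["clock"],s["tcp_pos"].round(4),s["wrist_force"].round(1),s["finger_gap"]); print(T0[:3,:3].round(4).tolist(),s["joint_pos"].round(3))
p,d,K,T=look("wrist","wrist5.png"); W=cloud(d,K,T); Tt=np.linalg.inv(T0); L=W@Tt[:3,:3].T+Tt[:3,3]
X,Y,Z=W[...,0],W[...,1],W[...,2]
near=np.hypot(X-.457,Y+.205)<.11
m=near&(Z>.044)&(Z<.0535); P=W[m]; print("rim",len(P),P.mean(0).round(4),rectfit(P)); Q=L[m]; print(" in tool y,z",rectfit(Q[:,1:]))
mm=(near&(Z>.0542)&(Z<.065)).astype(np.uint8); k,l,q,ce=cv2.connectedComponentsWithStats(mm)
S=[]
for i in range(1,k):
    if q[i,4]>15: print("stop",q[i,4],np.nanmean(W[l==i],0).round(4),np.nanmean(L[l==i],0).round(4),ce[i].round(0))
# plate
m=(abs(L[...,0]-.0168)<.004)&(abs(L[...,2])<.07)&(L[...,1]<.08)&(L[...,1]>-.01)
P=L[m]; print("plate pts",len(P),"y max",P[:,1].max(),"z",P[:,2].min(),P[:,2].max())
# edges
e=[]
for z0 in np.arange(-.045,.046,.01):
    a=P[abs(P[:,2]-z0)<.003]; e.append((z0,np.sort(a[:,1])[-3:].mean()))
e=np.array(e); f=np.polyfit(e[:,0],e[:,1],1); print("front edge y=",f[1].round(4),"slope deg",np.degrees(f[0]).round(2), e[:,1].round(4))
for sg in (-1,1):
    e=[]
    for y0 in np.arange(.005,.056,.005):
        a=P[abs(P[:,1]-y0)<.002]
        if len(a)>5: e.append((y0,(np.sort(sg*a[:,2])[-2:].mean())*sg))
    e=np.array(e); f=np.polyfit(e[:,0],e[:,1],1); print("side",sg,f[1].round(4),"slope deg",np.degrees(f[0]).round(2),e[:,1].round(4))
g=np.linalg.lstsq(np.c_[P[:,1:],np.ones(len(P))],P[:,0],rcond=None)[0]; print("plane x=",g.round(4))
E
python3 m5.py
```

```text
clk 9.55 [ 0.4779 -0.0695  0.2777] [ 0.3  0.5 -2.8] 0.012695479419269358
[[-0.002, -0.9998, 0.0215], [0.0007, 0.0215, 0.9998], [-1.0, 0.002, 0.0007]] [-0.311  0.127 -0.105  1.341  0.    -0.289]
rim 7186 [ 0.4448 -0.2137  0.0491] (array([ 0.4569101 , -0.20468913]), (100.5029296875, 119.76896667480469), 88.64810943603516)
 in tool y,z (array([ 0.0176129 , -0.13574329]), (119.77361297607422, 100.50100708007812), 0.11967451125383377)
stop 132 [ 0.4098 -0.239   0.0555] [ 0.2222  0.0639 -0.171 ] [139. 137.]
stop 84 [ 0.4117 -0.1673  0.0549] [ 0.2228  0.0637 -0.0993] [218. 138.]
stop 112 [ 0.5015 -0.2413  0.0562] [ 0.2214 -0.0277 -0.1714] [153. 233.]
plate pts 31633 y max 0.05998321625960462 z -0.05098795679274833 0.0494032062279474
front edge y= 0.0598 slope deg 0.24 [0.0595 0.0596 0.0596 0.0597 0.0597 0.0597 0.0599 0.0599 0.0599 0.0599]
side -1 -0.0503 slope deg -0.42 [-0.0503 -0.0503 -0.0503 -0.0506 -0.0506 -0.0503 -0.0505 -0.0506 -0.0504
 -0.0508 -0.0507]
side 1 0.0493 slope deg -0.36 [0.0493 0.0492 0.0492 0.0489 0.0491 0.0491 0.049  0.049  0.049  0.0489
 0.0489]
plane x= [0.0014 0.0002 0.017 ]
```

View pics/wrist5.png

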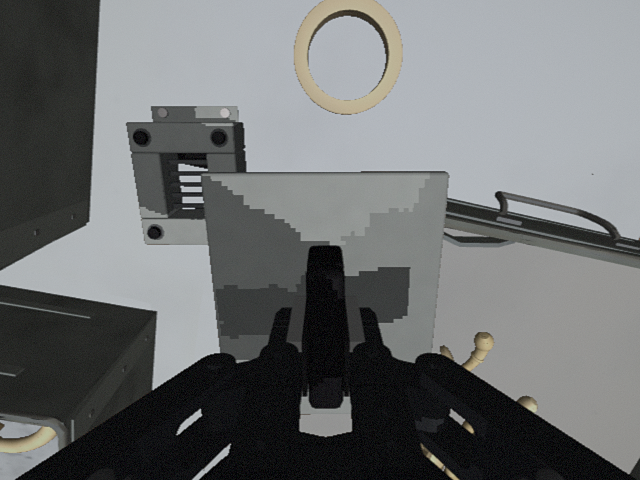

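Seen in the tool frame in one picture, the inlet centre is at (y 0.0178, z −0.1356) with a turn of +0.2°. The plate centre is at (−0.0002, −0.0005) with a turn of −0.3°. In the picture the inlet is at (187,183), and the held plate's front edge is at row 173.

Emit:
step_arm(
  moves=[
    [[0.002, 0.0007, -0.002, 0, 0.003, -0.02, 0], [0.004, 0.0007, -0.002, 0, 0.006, -0.045, 0], [0.006, 0.0007, -0.002, 0, 0.01, -0.075, 0], [0.008, 0.0007, -0.002, 0.01, 0.014, -0.105, 0], [0.009, 0.0007, -0.002, 0.03, 0.017, -0.125, 0], [0.009, 0.0007, -0.002, 0.06, 0.0178, -0.1351, 0], [0.009, 0.0007, -0.002, 0.1, 0.0178, -0.1351, 0], [0.009, 0.0007, -0.002, 0.13, 0.0178, -0.1351, 0], [0.009, 0.0007, -0.002, 0.155, 0.0178, -0.1351, 0], [0.009, 0.0007, -0.002, 0.17, 0.0178, -0.1351, 0], [0.009, 0.0007, -0.002, 0.178, 0.0178, -0.1351, 0], [0.009, 0.0007, -0.002, 0.178, 0.0178, -0.1351, 0]],
  ],
)

```text
clock: 10.8
tcp_pos: [0.4563, -0.2029, 0.0994]
orientation: [0.507, -0.492, 0.507, 0.493]
wrist_force: [0.2, 0.7, -1.7]
finger_gap: 0.0129
```

Run:
```python
from h import *
s=st(); T0=Twt(s); print("clk",s["clock"],s["tcp_pos"].round(4),s["wrist_force"].round(1),s["finger_gap"]); print(T0[:3,:3].round(4).tolist())
p,d,K,T=look("wrist","wrist6.png");look("scene","scene6.png");look("side","side6.png")
W=cloud(d,K,T); Tt=np.linalg.inv(T0); L=W@Tt[:3,:3].T+Tt[:3,3]
P=L[(abs(L[...,0]-.0168)<.004)&(abs(L[...,2])<.07)&(L[...,1]<.08)&(L[...,1]>-.01)]
print(P[:,1].max(),P[:,2].min(),P[:,2].max())
```

```text
clk 10.8 [ 0.4563 -0.2029  0.0994] [ 0.2  0.7 -1.7] 0.012939224369959318
[[-0.0009, -0.9996, 0.0291], [0.0007, 0.0291, 0.9996], [-1.0, 0.0009, 0.0007]]
0.060033896272360276 -0.05078422725670048 0.04965811478570589
```

View pics/wrist6.png

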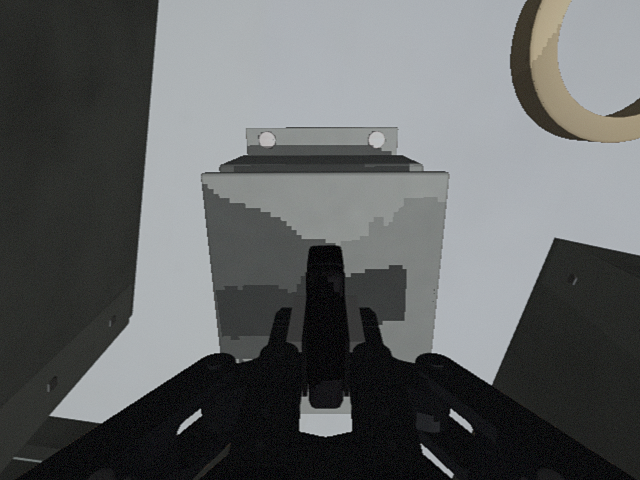

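View pics/side6.png

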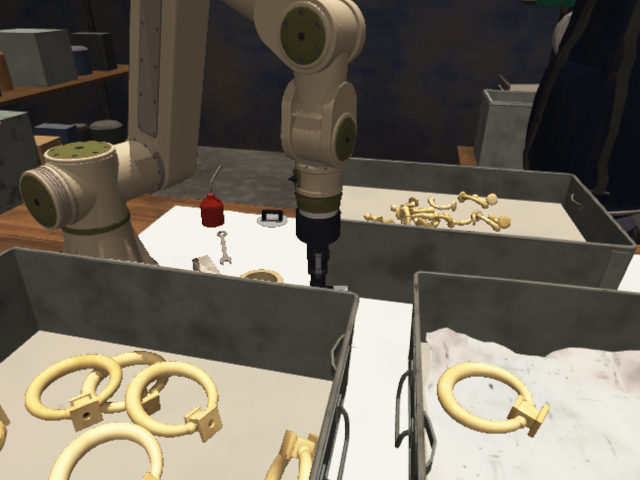

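```bash
cat > m6.py <<'E'
from h import *
s=st(); T0=Twt(s); print("clk",s["clock"],s["tcp_pos"].round(4),s["wrist_force"].round(1))
p,d,K,T=look("wrist","wrist7.png"); W=cloud(d,K,T); Tt=np.linalg.inv(T0); L=W@Tt[:3,:3].T+Tt[:3,3]
Z=W[...,2]
m=(Z>.012)&(Z<.0475)&(abs(L[...,1]-.06)<.03)&(abs(L[...,2])<.07)
P=L[m]; print("wall",len(P), "y med",np.median(P[:,1]).round(4),"z",np.sort(P[:,2])[[0,3,10,-10,-3,-1]].round(4))
q=np.polyfit(P[:,2],P[:,1],1); print("wall face slope deg",np.degrees(q[0]),q[1])
# per height extents
for a,b in((.035,.0475),(.02,.035)):
    Q=L[m&(Z>a)&(Z<b)]; 
    if len(Q): print(a,len(Q),np.percentile(Q[:,2],[1,99]).round(4),np.median(Q[:,1]).round(4),Q[:,1].min().round(4),Q[:,1].max().round(4))
P=L[(abs(L[...,0]-.0168)<.004)&(abs(L[...,2])<.07)&(L[...,1]<.08)&(L[...,1]>-.01)]
print("plate",P[:,1].max(),P[:,2].min(),P[:,2].max())
E
python3 m6.py
```

```text
clk 10.95 [ 0.4577 -0.2041  0.1011] [ 0.   0.1 -2.3]
wall 1206 y med 0.0611 z [-0.0508 -0.0492 -0.0487  0.0459  0.0465  0.0484]
wall face slope deg 0.28177923099414004 0.06111537809687811
0.035 538 [-0.0486  0.0454] 0.0611 0.0578 0.0615
0.02 451 [-0.0482  0.0458] 0.0611 0.0608 0.0615
plate 0.060110620318733377 -0.05097473676183964 0.049641508419574626
```

The TCP reading has about 1 mm of noise between readings, so I'll average several pictures and readings before lowering.

```bash
cat > m8.py <<'E'
from h import *
tp=[];yl=[];D=[];Rr=[]
for i in range(12):
    s=st(); tp.append(s["tcp_pos"]); Rr.append(Twt(s)[:3,:3]); p,d,K,T=look("wrist"); D.append(d)
tp=np.array(tp); print(s["clock"],"tcp mean",tp.mean(0).round(5),"std",tp.std(0).round(5)); print(np.mean(Rr,0).round(4).tolist())
D=np.array(D); D[D==0]=np.nan; d=np.nanmedian(D,0); d[~np.isfinite(d)]=0
c=env.get_calibration("wrist"); L=cloud(d,K,np.array(c["T_tool_cam"]))  # tool frame
np.save("L8.npy",L)
x,y,z=L[...,0],L[...,1],L[...,2]
P=L[(abs(x-.0168)<.002)&(abs(z)<.07)&(y<.08)&(y>-.01)]
ze=np.arange(-.044,.045,.004)
fe=[P[abs(P[:,2]-a)<.002][:,1].max() for a in ze]; f=np.polyfit(ze,fe,1); print("plate front",f[1].round(4),np.degrees(f[0]).round(2))
ye=np.arange(.01,.057,.004)
for sg in(-1,1):
    se=[sg*(sg*P[abs(P[:,1]-a)<.002][:,2]).max() for a in ye]; f=np.polyfit(ye,se,1); print("side",sg,f[1].round(4),np.degrees(f[0]).round(2),f[0]*.06+f[1])
tz=tp[:,2].mean(); h=tz-x
m=(h>.01)&(h<.048)&(abs(y-.06)<.015)&(abs(z)<.07); Q=L[m]
f=np.polyfit(Q[:,2],Q[:,1],1); print("wall",len(Q),f[1].round(4),np.degrees(f[0]).round(2),"z",np.sort(Q[:,2])[[0,5,-6,-1]].round(4))
for v in range(148,176,2):
    r=m[v]; 
    if r.sum()>20: u=np.where(r)[0]; print(v,u.min(),u.max(),z[v,u.min()].round(4),z[v,u.max()].round(4),np.median(y[v,u]).round(4),np.median(h[v,u]).round(4))
E
python3 m8.py
```

```text
11.55 tcp mean [ 0.45726 -0.20414  0.10044] std [0.00031 0.00013 0.00045]
[[0.0013, -0.9995, 0.0301], [-0.0008, 0.0301, 0.9995], [-1.0, -0.0013, -0.0007]]
plate front 0.0597 0.12
side -1 -0.0502 -0.24 -0.050439349332076555
side 1 0.0494 -0.33 0.04906665169262915
wall 1355 0.0605 0.36 z [-0.0576 -0.0528  0.0487  0.0539]
154 268 407 -0.034 0.0461 0.0606 0.0122
156 238 412 -0.0492 0.0466 0.0605 0.0237
158 233 417 -0.0528 0.0507 0.0605 0.0345
160 228 422 -0.0543 0.0523 0.0605 0.0447
```

Emit:
step_arm(
  moves=[
    [[0, 0, 0.001, 0.004, 0.0006, -0.0003, 0], [0, 0, 0.001, 0.009, 0.0006, -0.0003, 0], [0, 0, 0.001, 0.014, 0.0006, -0.0003, 0], [0, 0, 0.001, 0.018, 0.0006, -0.0003, 0], [0, 0, 0.001, 0.018, 0.0006, -0.0003, 0]],
  ],
)

```text
clock: 12.1
tcp_pos: [0.4557, -0.2039, 0.081]
orientation: [0.507, -0.492, 0.508, 0.493]
wrist_force: [0.9, 0.5, -1.9]
finger_gap: 0.0125
```

```bash
cp m8.py m9.py; sed -i 's/range(12)/range(6)/; s/"wall"/"wall"/' m9.py
cat >> m9.py <<'E'
print("F",np.round(s["wrist_force"],1),np.round(s["ft_torque"],3))
E
python3 m9.py
```

```text
12.35 tcp mean [ 0.45618 -0.20416  0.08165] std [0.00026 0.00016 0.00038]
[[-0.001, -0.9995, 0.0302], [0.0001, 0.0302, 0.9995], [-1.0, 0.001, 0.0001]]
plate front 0.0597 0.1
side -1 -0.0501 -0.43 -0.050578847479641344
side 1 0.0494 -0.32 0.04903167679004172
wall 1926 0.0594 0.28 z [-0.0557 -0.0505  0.0517  0.0548]
160 234 417 -0.0487 0.0485 0.0595 0.0158
162 229 422 -0.0491 0.05 0.0595 0.0254
164 224 425 -0.0532 0.0459 0.0595 0.0342
166 219 431 -0.0547 0.0527 0.0595 0.0423
168 215 435 -0.0557 0.0542 0.0592 0.0475
F [ 0.3 -0.2 -2.3] [ 0.032 -0.053  0.024]
```

Plate and collar now line up to about 0.3 mm (front 0.0597 against 0.0595, lateral centres equal, yaw within 0.2°). I'll lower it onto the stops.

Emit:
step_arm(
  moves=[
    [[0, 0, 0, 0.001, 0, 0, 0], [0, 0, 0, 0.002, 0, 0, 0], [0, 0, 0, 0.003, 0, 0, 0], [0, 0, 0, 0.004, 0, 0, 0], [0, 0, 0, 0.004, 0, 0, 0]],
  ],
)

```text
clock: 12.9
tcp_pos: [0.4565, -0.2043, 0.0781]
orientation: [0.507, -0.492, 0.508, 0.492]
wrist_force: [0.5, -0.2, -0.2]
finger_gap: 0.0127
```

Emit:
step_arm(
  moves=[
    [[0, 0, 0, 0.001, 0, 0, 0], [0, 0, 0, 0.002, 0, 0, 0], [0, 0, 0, 0.003, 0, 0, 0], [0, 0, 0, 0.003, 0, 0, 0]],
  ],
)

```text
clock: 13.3
tcp_pos: [0.4566, -0.2044, 0.0755]
orientation: [0.507, -0.493, 0.508, 0.492]
wrist_force: [-1.9, 1.7, 3.8]
finger_gap: 0.0126
```

```bash
python3 m9.py
```

```text
13.55 tcp mean [ 0.45665 -0.20446  0.07545] std [1.e-05 1.e-05 2.e-05]
[[0.0003, -0.9995, 0.0302], [-0.0007, 0.0302, 0.9995], [-1.0, -0.0003, -0.0007]]
plate front 0.0597 0.17
side -1 -0.05 -0.61 -0.05064186513361928
side 1 0.0493 -0.4 0.04892900359182498
wall 2004 0.0599 0.29 z [-0.0599 -0.0489  0.0468  0.0586]
160 232 419 -0.0487 0.0468 0.0599 0.0141
162 227 424 -0.0489 0.047 0.0599 0.0235
164 223 428 -0.0487 0.0465 0.0599 0.032
166 218 433 -0.0489 0.0467 0.0599 0.0397
168 213 438 -0.0491 0.0473 0.0599 0.0468
F [-2.1  0.7  5.3] [ 0.205  0.305 -0.007]
```

Emit:
step_arm(
  moves=[
    [[0, 0, 0, 0.001, 0, 0, 0], [0, 0, 0, 0.002, 0, 0, 0], [0, 0, 0, 0.003, 0, 0, 0], [0, 0, 0, 0.003, 0, 0, 0]],
  ],
)

```text
clock: 14.0
tcp_pos: [0.4566, -0.2045, 0.0725]
orientation: [0.507, -0.493, 0.508, 0.492]
wrist_force: [-1.7, 1.2, 4.6]
finger_gap: 0.0127
```

```bash
cat > m10.py <<'E'
from h import *
s=st(); T0=Twt(s); print("clk",s["clock"],s["tcp_pos"].round(4),s["wrist_force"].round(1),s["ft_torque"].round(3),T0[:3,0].round(4))
c=env.get_calibration("wrist"); p,d=env.read_camera("wrist"); L=cloud(d,np.array(c["mtx"]),np.array(c["T_tool_cam"])); x,y,z=L[...,0],L[...,1],L[...,2]
P=L[(abs(x-.0168)<.005)&(abs(z)<.046)&(y<.056)&(y>-.0)]
g=np.linalg.lstsq(np.c_[P[:,1:],np.ones(len(P))],P[:,0],rcond=None)[0]; print("plate plane in tool",g.round(4),"underside z",T0[2,3]-g[2]-.005)
n=T0[:3,:3]@np.array([1,-g[0],-g[1]]); print("plate normal tilt deg",np.degrees(n[:2]).round(2))
E
python3 m10.py
```

```text
clk 14.0 [ 0.4566 -0.2045  0.0725] [-1.7  1.2  4.6] [ 0.203  0.338 -0.009] [ 3.e-04 -8.e-04 -1.e+00]
plate plane in tool [-0.0027 -0.002   0.017 ] underside z 0.05050142050695351
plate normal tilt deg [-0.13  0.07]
```

Nearly down (underside at about 0.0505 m). I'll press the last bit slowly until the force rises.

Emit:
step_arm(
  moves=[
    [[0, 0, 0, 0.0005, 0, 0, 0], [0, 0, 0, 0.001, 0, 0, 0], [0, 0, 0, 0.001, 0, 0, 0]],
  ],
)

```text
clock: 14.35
tcp_pos: [0.4566, -0.2045, 0.0716]
orientation: [0.507, -0.493, 0.508, 0.492]
wrist_force: [-1.6, 1.5, 4.7]
finger_gap: 0.0128
```

```bash
python3 m10.py
```

```text
clk 14.35 [ 0.4566 -0.2045  0.0716] [-1.6  1.5  4.7] [ 0.177  0.366 -0.064] [ 3.e-04 -8.e-04 -1.e+00]
plate plane in tool [-0.0029 -0.0021  0.017 ] underside z 0.04959522350621328
plate normal tilt deg [-0.15  0.08]
```

Emit:
step_arm(
  moves=[
    [[0, 0, 0, 0.0005, 0, 0, 0], [0, 0, 0, 0.0005, 0, 0, 0]],
  ],
)

```text
clock: 14.6
tcp_pos: [0.4565, -0.2044, 0.0715]
orientation: [0.507, -0.493, 0.508, 0.492]
wrist_force: [-2.6, 1.6, 7.7]
finger_gap: 0.0127
```

Emit:
step_arm(
  moves=[
    [[0, 0, 0, 0.0005, 0, 0, 0], [0, 0, 0, 0.0005, 0, 0, 0]],
  ],
)

```text
clock: 14.8
tcp_pos: [0.4566, -0.2045, 0.0715]
orientation: [0.507, -0.493, 0.508, 0.492]
wrist_force: [-2.9, 0.8, 8.0]
finger_gap: 0.0129
```

```bash
python3 m10.py
```

```text
clk 14.8 [ 0.4566 -0.2045  0.0715] [-2.9  0.8  8. ] [0.365 0.537 0.04 ] [ 5.0e-04 -1.1e-03 -1.0e+00]
plate plane in tool [-0.0003 -0.0025  0.017 ] underside z 0.04947710508274142
plate normal tilt deg [0.01 0.08]
```

It stopped at z = 0.0715 with the force rising, so I'll press a little harder to seat every corner.

Emit:
step_arm(
  moves=[
    [[0, 0, 0, 0.001, 0, 0, 0], [0, 0, 0, 0.0015, 0, 0, 0], [0, 0, 0, 0.0015, 0, 0, 0]],
  ],
)

```text
clock: 15.15
tcp_pos: [0.4566, -0.2045, 0.0714]
orientation: [0.507, -0.493, 0.508, 0.492]
wrist_force: [-5.6, 2.7, 16.6]
finger_gap: 0.0128
```

```bash
python3 m10.py
```

```text
clk 15.15 [ 0.4566 -0.2045  0.0714] [-5.6  2.7 16.6] [0.647 1.055 0.015] [ 0.0011 -0.0016 -1.    ]
plate plane in tool [-0.0012 -0.0031  0.017 ] underside z 0.04947484501932226
plate normal tilt deg [-0.    0.09]
```

Emit:
step_arm(
  moves=[
    [[0, 0, 0, 0, 0, 0, 0], [0, 0, 0, 0, 0, 0, 0.15], [0, 0, 0, 0, 0, 0, 0.5], [0, 0, 0, 0, 0, 0, 0.5], [0, 0, 0, 0, 0, 0, 0.5], [0, 0, 0, 0, 0, 0, 0.5], [0, 0, 0, -0.01, 0, 0, 0.5], [0, 0, 0, -0.03, 0, 0, 0.5], [0, 0, 0, -0.06, 0, 0, 0.5], [0, 0, 0, -0.1, 0, 0, 0.5], [0, 0, 0, -0.13, 0, 0, 0.5], [0, 0, 0, -0.13, 0, 0, 0.5]],
  ],
)

```text
clock: 16.4
tcp_pos: [0.4589, -0.2058, 0.2069]
orientation: [0.508, -0.496, 0.507, 0.489]
wrist_force: [0.3, 0.3, 0.3]
finger_gap: 0.0429
```

```bash
cat > m11.py <<'E'
from h import *
s=st(); T0=Twt(s); print("clk",s["clock"],s["tcp_pos"].round(4),s["wrist_force"].round(1),s["finger_gap"])
D=[];tp=[];TT=[]
for i in range(6):
    s=st(); tp.append(s["tcp_pos"]); p,d,K,T=look("wrist","wrist11.png"); TT.append(T); D.append(d)
d=np.median(D,0); T=np.mean(TT,0); U,_,V=np.linalg.svd(T[:3,:3]); T[:3,:3]=U@V
W=cloud(d,K,T); X,Y,Z=W[...,0],W[...,1],W[...,2]
m=(np.hypot(X-.4569,Y+.2047)<.085)&(Z>.047)&(Z<.061); P=W[m]; print("plate top",len(P),rectfit(P))
a=np.radians(-1.5); ex=np.array([np.cos(a),np.sin(a)]); ey=np.array([-ex[1],ex[0]]); q=P[:,:2]-[.4569,-.2047]; lx,ly=q@ex,q@ey
g=np.linalg.lstsq(np.c_[lx,ly,np.ones(len(P))],P[:,2],rcond=None)[0]; print("tilt deg",np.degrees(g[:2]).round(3),"z",g[2].round(4))
for sx in(-1,1):
    for sy in(-1,1):
        k=(abs(lx-sx*.05)<.008)&(abs(ly-sy*.04)<.008); print(sx,sy,k.sum(),np.median(P[k,2]).round(4) if k.any() else None)
for sg,A,B,h in((1,lx,ly,.04),(-1,lx,ly,.04),(1,ly,lx,.05),(-1,ly,lx,.05)):
    e=[(b,np.sort(sg*A[abs(B-b)<.004])[-3:].mean()*sg) for b in np.arange(-h,h+.001,.01) if (abs(B-b)<.004).sum()>20]; e=np.array(e); f=np.polyfit(e[:,0],e[:,1],1); print("edge",sg,f[1].round(4),np.degrees(f[0]).round(2))
w=(abs(X-.457)<.09)&(abs(Y+.205)<.08)&(Z>.01)&(Z<.044); Q=W[w]; q=Q[:,:2]-[.4569,-.2047]; wx,wy=q@ex,q@ey
print("wall pts",len(Q),np.percentile(wx,[2,50]).round(4)); k=abs(wx+.06)<.004
if k.sum()>30: f=np.polyfit(wy[k],wx[k],1); print("front wall",f[1].round(4),np.degrees(f[0]).round(2),np.sort(wy[k])[[3,-4]].round(4))
E
python3 m11.py
```

```text
clk 16.4 [ 0.4589 -0.2058  0.2069] [0.3 0.3 0.3] 0.04290519225894852
plate top 17008 (array([ 0.45681091, -0.20452617]), (100.45246887207031, 119.68566131591797), 88.79345703125)
tilt deg [0.304 0.012] z 0.0551
-1 -1 490 0.055
-1 1 476 0.0551
1 -1 347 0.0552
1 1 344 0.0552
edge 1 0.059 0.08
edge -1 -0.0594 -0.26
edge 1 0.0495 0.07
edge -1 -0.0496 0.13
wall pts 886 [-0.06   -0.0437]
front wall -0.0597 0.08 [-0.0501  0.053 ]
```

View pics/wrist11.png

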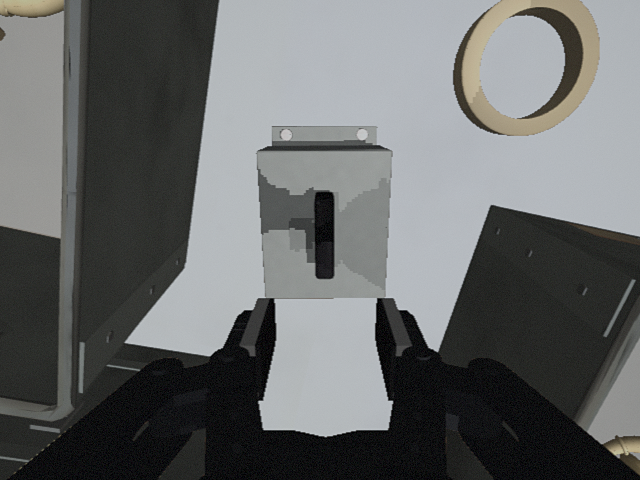

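The plate's top is at 0.055 m at all four corners and its outline matches the collar. The gripper is clear, so I'll hand in.

Run:
```python
from h import *
print(env.hand_in())
```

```text
the job is handed in; nothing more can be done
None
```

The inlet is closed: the rectangular cover sits flat and square on the rim, and I handed the job in at about 16.7 s of the 43 s allowed.

- **Moves:** I gripped the plate by its handle. Its corner was under the bin's rim, so I drew it back before lifting. I then lined it up over the inlet with the wrist camera and pressed it down in the grip. It stopped about 7 mm below the raised stops with a press of about 19 N. That is above the 8–16 N you gave for seating and well below the 40 N limit. I then released it and backed straight up.
- **Height:** the last look, from above, put the plate's top at 0.0550–0.0552 m at all four corners. The rim's 50 mm plus the 5 mm plate gives 0.055 m.
- **Alignment:** the plate's centre is at (0.4568, −0.2045). The inlet measured (0.4568 to 0.4569, −0.2047 to −0.2053), so they agree within about 1 mm, and the yaw within about 0.2°.
- **Round cover:** it was not touched, though I did not photograph it again at the end.
- **Disagreements:**
  - One plane fit over the plate's top gave a 0.3° tilt, but it included some of the handle and the plate's edges, and the corner heights do not show it.
  - TCP readings scattered by about 1 mm, so I averaged several before the final alignment.
  - I judged the stops to be flush from the plate's height and could not see them directly.

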